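# Hold a foot blank home in the drilling jig

## Task

Lift the pale wooden block upright out of the blue bin and stand it on the white drilling jig, with its long side along the long red fence and its end against the short aluminium fence. Press it squarely home into the corner, firmly against both fences at once, and finish while still holding and pressing it there, not letting go. Leave the other two pieces standing in the bin and everything else on the bench undisturbed.

Things in the scene. Friction and masses are not known exactly. Their poses are not given: they have to be found in the camera images.
- pale_block: The work piece: a pale wooden block (furniture foot blank), 60 mm along its x, 45 mm along its y, 75 mm tall (z up), 100 to 210 g, standing upright in the bin. Origin at the centre of its underside. Its two 60 mm sides are the faces across y, its two 45 mm ends the faces across x; turned half round it is the same.
- bin: Blue plastic parts bin, fixed to the bench, 280 mm (its x) by 180 mm (its y), open on top, 50 mm high; walls and floor 5 mm thick. Origin at the centre of its underside. Three pieces stand in a row along its x about 85 mm apart, in any order. It stands on the left or the right side of the bench; the jig is on the other.
- jig: Drilling jig, fixed to the bench: a white board 200 mm (x) by 180 mm (y), 12 mm thick, which lies flat and may be turned either way on the bench. Origin at the centre of its underside. The fences stand on its +x and +y sides. Friction on the board and along the other fence takes up part of each sideways push: press only lightly down and push some 8 to 12 N towards each fence. Board and fences are waxed and slippery.
- jig_corner (a point): The inside corner of the jig, on the white board's top (12 mm above the bench), where the inner faces of the two fences meet; axes as the jig's. The red fence's inner face is the plane y = 0 here, the aluminium fence's the plane x = 0; the block belongs on the -x, -y side, its centre 30 mm from the aluminium face and 22.5 mm from the red face.
- long_fence: Long red fence, rigid, along the jig's x at its +y side: 165 mm long, 25 mm thick, rising 20 mm above the white board. Its inner face (looking to the jig's -y) is 12.5 mm from its origin, which is the centre of its underside. Fingers that hold the block higher than 20 mm above the board pass over it.
- short_fence: Short aluminium fence, rigid, along the jig's y at its +x side: 125 mm long, 25 mm thick, rising 20 mm above the white board. Its inner face (looking to the jig's -x) is 12.5 mm from its origin, which is the centre of its underside.
- dark_block: Bystander in the bin: a dark brown wooden block of the same 60 x 45 x 75 mm. Origin at the centre of its underside.
- round_blank: Bystander in the bin: a reddish upright cylinder, 48 mm across, 60 mm tall. Origin at the centre of its underside.
- hammer: Bystander: a hammer lying at the right of the bench.
- screwdriver: Bystander: a yellow screwdriver lying at the left of the bench.
- glue: Bystander: white glue bottle, 56 mm across, 160 mm tall, standing at the far side of the bench.
- tin: Bystander: open steel tin, 72 mm across, 100 mm tall, at the right side of the bench.
- tape_measure: Bystander: yellow tape measure, 65 x 35 x 60 mm, at the left side of the bench.
Mind the look-alikes: they are no part of the job. Leave any green, pink or turquoise look-alike of the pale_block alone.

How it is judged:
By the outcome, as a careful person would: the job done as asked, in the order asked, and still so for the second after the job is handed in, while the arm keeps its last pose, push and grip.
It also fails if it takes over 50 s, if anything falls off the work surface, if the arm or the gripper's body presses on something with over 40 N, if the wrist force passes 120 N, or if a joint passes its speed limit or range.

## Robot

A 6-joint arm with a two-finger parallel gripper is mounted at the origin on the work surface. World frame = base frame: x ahead of the robot, y to its left, z up, the work surface at z = 0. Lengths are in m, angles in rad, forces in N, time in s.
With the tool pointing down it reaches from about 0.3 to 0.875 m from the base axis. Payload 6.4 kg.
Tool frame: the origin (TCP) lies midway between the tips of the shut fingers; the grasp point (between the pads) lies 19 mm behind it; z points along the fingers, y is the line along which they close (so a half turn about z gives the same grasp; the last joint's range is limited). The gripper opens to 85 mm and grips with 20 to 120 N. Pads are 22 mm wide; open, the fingers measure 114 mm over their backs; the gripper's body (76 mm by 85 mm) begins 54 mm behind the grasp point. The pads swing forward as they close: fully open they stand 13 mm farther back than shut.
Start: joints at [1.066, 0.181, 1.607, -0, 1.354, -0.206], TCP at [0.169, 0.55, 0.231] pointing down, gripper open.
Joint ranges: [-2.99, 2.99], [-0.89, 2.07], [0.3, 2.58], [-1.14, 4.28], [0, 2.63], [-3.12, 3.12]. Speed limits (rad/s): [2.57, 2.57, 3.01, 3.14, 3.14, 3.14].

## Interface

Orientations are given as a unit quaternion [w, x, y, z].
In Python, from bench import status, camera, ctrl gives the robot as it stands. The module is installed in compiled form; this text tells all that it offers.
- The arm moves only by the shell command python3 -m handwheel 'ROWS'. ROWS is JSON, a list that holds one entry, the list of rows, each a list of 7 numbers: the opening, from -1 (shut) to 1 (fully open), then the shift along the tool's x, y, z in cm, then the turn, a rotation vector about the tool's x, y, z in degrees. A call has 1 to 10 rows; each row is the pose to reach, as a shift and turn from the pose commanded when the call began, along the tool's axes at that moment; what a row does not reach only later rows make up. A row lasts 1/8 s, in which the tool goes at most 62.5 mm and 10.7 degrees, less where a joint would pass 70% of its speed; a pose out of reach is approached as far as the arm can. A call with a gripper value outside its range is refused whole. The fingers move at their own pace and stop on an object; the grip force is fixed at half the most. Time passes only in rows, so rows that repeat a pose let the fingers close. It gives the time, the measured TCP pose, the force, the opening and the grip force at its end, in the units of the state.
- status.get_obs(): the state, without advancing time (a new reading comes with each control period).
- camera(name): name is "side" or "top" or "wrist"; returns a dict with "frame" (400x640x3 uint8, blue, green, red), "depth" (400x640 float32, m along the optical axis (not along the pixel's ray), 0 where there is no reading), "fx", "fy", "cx", "cy" (pixels), "extrinsics" (4x4, takes a point from camera to world coordinates); the wrist camera has in their place "hand_eye" (4x4, takes a point from camera to tool coordinates, whose origin is the TCP and whose axes are the flange's). Camera axes: x right, y down, z forward; pixel columns grow to the right and rows downward; lengths in m; the calibration is good to about 2 mm. A picture is of the moment at which its call begins: read the wrist's pose just before it.
- ctrl.hand_in(): hands the job in; it is judged then, once.
The state is a dict: "time_s": time; "q": joint angles; "dq": joint speeds; "joint_efforts": joint torques, N m; "eef_pos": TCP position; "eef_rot": TCP orientation; "wrist_force": force on the tool from outside, world axes, zero at the start; "torque": the same for the moment, N m; "opening": opening from 0.0 (shut) to 1.0 (fully open); "grasp_force": force on a finger pad.
Only numpy, scipy, OpenCV 4.12 (cv2) and the standard library are available. Lean on these libraries where they do the work, as an engineer would, in place of code of your own. Each camera call takes 0.05 s, during which the arm holds its last target. There are 200 camera calls.

## Working session

There is one attempt and no reset: what is moved stays moved. The work goes in short steps, Python scripts to look and compute and a shell command to move; the robot and the scene stay as the last step left them, time stands still between calls to the robot, and variables do not carry over. Pictures are saved under pics/ and viewed, at most 10 in all, crops included, and the job is handed in when it is done.

```bash
mkdir -p pics; python3 - <<'E'
from bench import status,camera
import cv2,numpy as np
for n in("top","side"):
    c=camera(n);cv2.imwrite(f"pics/{n}0.png",c["frame"]);np.savez(f"{n}0.npz",**c)
    print(n,c["fx"],c["cx"],c["cy"],np.round(c["extrinsics"],3).tolist())
o=status.get_obs();print({k:np.round(v,3).tolist() for k,v in o.items()})
E
```

```text
top 393.0296887881879 315.85947973740105 199.1183656057372 [[-0.024, -0.995, 0.102, 0.434], [-1.0, 0.025, 0.01, -0.026], [-0.012, -0.102, -0.995, 1.207], [0.0, 0.0, 0.0, 1.0]]
side 453.6101204362296 313.64278864927564 199.15410770443756 [[-0.988, -0.077, 0.134, 0.391], [-0.153, 0.614, -0.775, 1.02], [-0.023, -0.786, -0.618, 0.85], [0.0, 0.0, 0.0, 1.0]]
{'time_s': 0.1, 'q': [1.066, 0.182, 1.608, -0.0, 1.354, -0.206], 'dq': [0.001, -0.003, -0.002, -0.001, 0.001, -0.002], 'joint_efforts': [-0.0, -44.587, -35.225, -0.0, 0.004, -0.0], 'eef_pos': [0.169, 0.549, 0.23], 'eef_rot': [-0.0, 0.149, 0.989, -0.001], 'wrist_force': [-0.063, 0.756, 0.691], 'torque': [-0.012, 0.01, 0.019], 'grasp_force': 0.0, 'opening': 1.0}
```

View pics/top0.png

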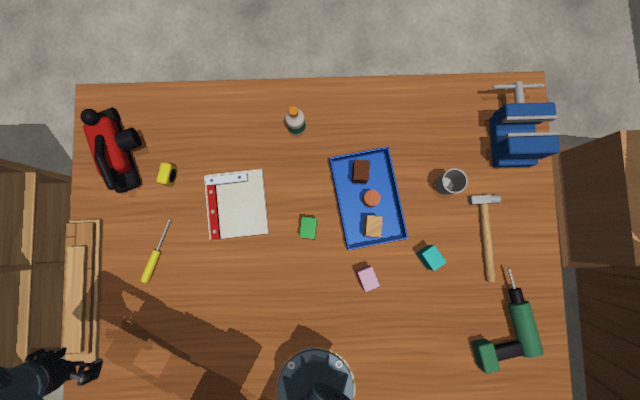

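The top view shows these candidates:
- The pale block is at about (374,226) in the blue bin. It is the only natural-wood one.
- The dark block is at (361,171) and the round blank at (372,198).
- The look-alikes outside the bin are green (308,227), pink (368,279) and turquoise (432,257).

The jig is at (237,205), with the red fence on its left (+y) and the aluminium fence on its far side (+x).

```bash
cat > h.py <<'E'
import numpy as np,cv2
def cloud(c,E=None):
    E=c["extrinsics"] if E is None else E
    v,u=np.mgrid[0:400,0:640];d=c["depth"]
    p=np.stack([(u-c["cx"])/c["fx"]*d,(v-c["cy"])/c["fy"]*d,d],-1)
    return p@E[:3,:3].T+E[:3,3]
def rect(P):
    P=np.float32(P[:,:2])*1000
    return cv2.minAreaRect(P)
E
python3 - <<'E'
import numpy as np,cv2
from h import *
c=np.load("top0.npz");P=cloud(c);f=c["frame"];hsv=cv2.cvtColor(f,cv2.COLOR_BGR2HSV)
H,S,V=[hsv[...,i].astype(int) for i in range(3)];z=P[...,2]
def reg(u0,u1,v0,v1):
    m=np.zeros((400,640),bool);m[v0:v1,u0:u1]=1;return m
def rep(n,m):
    Q=P[m];print(n,m.sum(),"z",np.round(np.percentile(Q[:,2],[5,50,95]),4),"mean",Q.mean(0).round(4),rect(Q))
rep("pale",reg(360,390,212,242)&(z>.065))
rep("dark",reg(350,372,155,187)&(z>.065))
rep("bin",reg(320,415,140,255)&(H>100)&(H<125)&(S>120)&(z>.035))
rep("green",reg(295,322,212,242)&(z>.04))
rep("red",reg(198,225,165,245)&((H<8)|(H>172))&(S>120)&(z>.024))
rep("alu",reg(200,255,165,190)&(S<60)&(z>.024))
rep("white",reg(200,275,160,245)&(S<60)&(z>.006)&(z<.018))
cv2.imwrite("pics/crop0.png",np.hstack([cv2.resize(f[140:250,325:415],(400,489),interpolation=2),cv2.resize(f[160:245,200:275],(400,489),interpolation=2)]))
E
```

```text
pale 343 z [0.0753 0.0794 0.0827] mean [ 0.4666 -0.1743  0.0957] ((465.81512451171875, -113.04984283447266), (61.80055236816406, 174.89956665039062), 0.786676287651062)
dark 333 z [0.0746 0.0792 0.0827] mean [ 0.6297 -0.1465  0.0823] ((541.7353515625, -106.89625549316406), (58.606807708740234, 263.42529296875), 65.72393798828125)
bin 623 z [0.038  0.0485 0.0535] mean [ 0.5679 -0.1701  0.0715] ((549.1016845703125, -134.3128662109375), (279.1658935546875, 249.49746704101562), 8.853419303894043)
green 331 z [0.0707 0.0744 0.0783] mean [0.4674 0.0109 0.0845] ((466.45806884765625, 1.8646774291992188), (63.835018157958984, 59.65526580810547), 82.52904510498047)
red 405 z [0.0273 0.0315 0.0353] mean [0.524  0.2953 0.0372] ((458.566162109375, 176.3511962890625), (380.22723388671875, 147.42428588867188), 61.807491302490234)
alu 352 z [0.0274 0.0318 0.0358] mean [0.6215 0.2551 0.0384] ((559.4114990234375, 133.94142150878906), (396.06805419921875, 93.23716735839844), 65.08927917480469)
white 2843 z [0.0081 0.0117 0.0155] mean [0.5413 0.2163 0.0118] ((547.958740234375, 233.04916381835938), (199.6202850341797, 180.14675903320312), 5.112946510314941)
```

View pics/crop0.png

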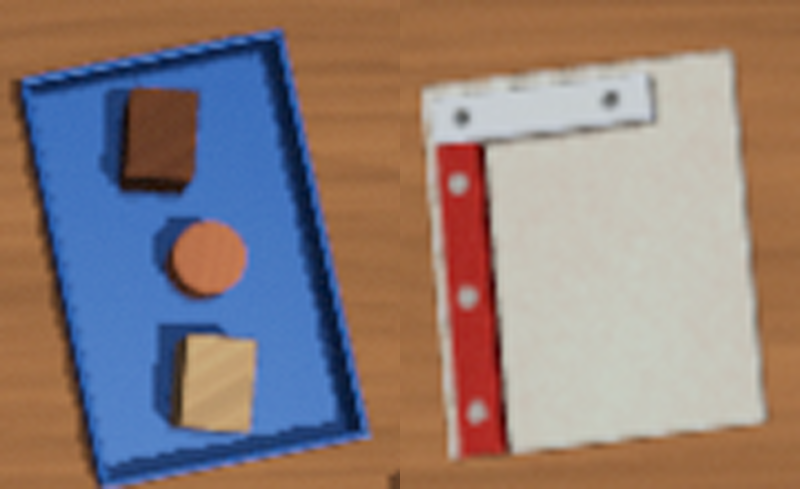

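The crop confirms it: the pale natural-wood block is the near one in the bin row at (374,226). The jig corner is where the red and aluminium strips meet, at about (216,186). I'll remeasure without the stray depth pixels.

```bash
python3 - <<'E'
import numpy as np,cv2
from h import *
c=np.load("top0.npz");P=cloud(c);f=c["frame"];hsv=cv2.cvtColor(f,cv2.COLOR_BGR2HSV)
H,S,V=[hsv[...,i].astype(int) for i in range(3)];z=P[...,2]
def reg(u0,u1,v0,v1,a,b):
    m=np.zeros((400,640),bool);m[v0:v1,u0:u1]=1;return m&(z>a)&(z<b)
def rep(n,m):
    k,l,s,_=cv2.connectedComponentsWithStats(m.astype(np.uint8),connectivity=4);m=l==1+np.argmax(s[1:,4])
    Q=P[m];r=rect(Q);w=np.linalg.eigh(np.cov(Q[:,:2].T))[1][:,1];print(n,m.sum(),"mean",Q.mean(0).round(4),np.round(r[0],1),np.round(r[1],1),round(r[2],1),"axis",np.degrees(np.arctan2(w[1],w[0])).round(1));return Q
rep("pale",reg(360,390,212,242,.07,.088));rep("dark",reg(350,372,155,187,.07,.088))
rep("round",reg(360,384,187,210,.052,.075))
rep("bin",reg(320,415,140,255,.035,.06)&(H>100)&(H<125)&(S>120))
rep("green",reg(295,322,212,242,.06,.085))
rep("red",reg(198,225,165,245,.024,.04)&((H<8)|(H>172))&(S>100))
rep("alu",reg(200,255,165,190,.024,.04)&(S<60))
rep("white",reg(200,275,160,245,.004,.02)&(S<60))
from bench import status,camera
w=camera("wrist");print(np.round(w["hand_eye"],3).tolist(),w["fx"])
E
```

```text
pale 337 mean [ 0.4671 -0.1766  0.0793] [ 467.4 -177.7] [45.7 59.8] 83.4 axis 174.9
dark 325 mean [ 0.6307 -0.1469  0.0791] [ 631.4 -147.1] [44.9 60.3] 84.7 axis 173.5
round 215 mean [ 0.5503 -0.1764  0.0641] [ 551.  -176.6] [45.6 46.5] 50.9 axis 150.0
bin 569 mean [ 0.5795 -0.1701  0.0473] [ 554.7 -168.2] [278.4 180.6] 9.5 axis -173.4
green 326 mean [0.4677 0.0114 0.0744] [467.7  11.4] [44.8 59.6] 82.1 axis 172.1
red 410 mean [0.5241 0.297  0.0315] [524.3 297.6] [163.4  24. ] 5.1 axis -175.1
alu 349 mean [0.6227 0.2566 0.0317] [622.7 257.5] [ 25.6 125.9] 5.1 axis 95.1
white 2884 mean [0.5415 0.2162 0.0117] [549.1 233. ] [202.  180.5] 4.9 axis 178.4
[[0.001, -0.949, -0.316, 0.081], [1.0, 0.001, 0.0, 0.001], [0.0, -0.316, 0.949, -0.143], [0.0, 0.0, 0.0, 1.0]] 301.5009126896732
```

Jig yaw is about 5.1°, which puts the corner at about (607,292) mm and the block's target centre at about (579,267). The block is at (467,-177) with yaw about -6°, and its top at z≈79.5 mm matches the expected 80.

I'll grip it across its 45 mm, with the TCP about 30 mm above the block's underside so the fingers clear the 20 mm fence.

```bash
cat > go.py <<'E'
import sys,numpy as np
from scipy.spatial.transform import Rotation as R
from bench import status
o=status.get_obs();q=o["eef_rot"];r=R.from_quat([q[1],q[2],q[3],q[0]])
print("t",round(o["time_s"],2),"pos",np.round(np.array(o["eef_pos"])*1000,1),"F",np.round(o["wrist_force"],1),"M",np.round(o["torque"],2),"open",round(o["opening"],3),"grip",round(o["grasp_force"],1),"q",np.round(o["q"],2))
m=r.as_matrix();print("tool y yaw",np.degrees(np.arctan2(m[1,1],m[0,1])).round(2),"z axis",m[:,2].round(3))
if len(sys.argv)>4:
    x,y,z,a=map(float,sys.argv[1:5]);d=np.array([x,y,z])/1000-o["eef_pos"]
    a=np.radians(a);t=np.array([[np.sin(a),np.cos(a),0],[-np.cos(a),np.sin(a),0],[0,0,-1]]).T
    print("shift cm",(m.T@d*100).round(2),"turn",(r.inv()*R.from_matrix(t)).as_rotvec(degrees=True).round(2))
E
python3 go.py 467.3 -177.5 200 84
```

```text
t 0.15 pos [169.  549.1 230.6] F [-0.5 -0.7 -0.4] M [ 0.04 -0.08  0.03] open 1.002 grip 0.0 q [ 1.07  0.18  1.61 -0.    1.35 -0.21]
tool y yaw 72.88 z axis [-0.001 -0.001 -1.   ]Traceback (most recent call last):
  File "go.py", line 10, in <module>
    print("shift cm",(m.T@d*100).round(2),"turn",(r.inv()*R.from_matrix(t)).as_rotvec(degrees=True).round(2))
                                                          ~~~~~~~~~~~~~^^^
  File "scipy/spatial/transform/_rotation.pyx", line 1143, in scipy.spatial.transform._rotation.Rotation.from_matrix
ValueError: Non-positive determinant (left-handed or null coordinate frame) in rotation matrix 0: [[ 0.9945219  -0.10452846  0.        ]
 [ 0.10452846  0.9945219   0.        ]
 [ 0.          0.         -1.        ]].
```

```bash
sed -i 's/\[\[np.sin(a),np.cos(a),0\],\[-np.cos(a),np.sin(a),0\]/[[-np.sin(a),np.cos(a),0],[np.cos(a),np.sin(a),0]/' go.py; python3 - <<'E'
s=open('go.py').read()
i=s.index("t=np.array(");j=s.index("\n",i)
s=s[:i]+"t=np.array([[-np.sin(a),np.cos(a),0],[np.cos(a),np.sin(a),0],[0,0,-1]]).T"+s[j:]
# columns are the tool axes
open('go.py','w').write(s)
E
python3 go.py 467.3 -177.5 200 84
```

```text
t 0.15 pos [169.  549.1 230.6] F [-0.5 -0.7 -0.4] M [ 0.04 -0.08  0.03] open 1.002 grip 0.0 q [ 1.07  0.18  1.61 -0.    1.35 -0.21]
tool y yaw 72.88 z axis [-0.001 -0.001 -1.   ]
shift cm [-49.9  -60.66   3.13] turn [ -0.08  -0.02 -11.12]
```

```bash
python3 -m handwheel '[[[1,-49.9,-60.66,0,0,0,-11.1],[1,-49.9,-60.66,0,0,0,-11.1],[1,-49.9,-60.66,0,0,0,-11.1],[1,-49.9,-60.66,0,0,0,-11.1],[1,-49.9,-60.66,0,0,0,-11.1],[1,-49.9,-60.66,0,0,0,-11.1],[1,-49.9,-60.66,0,0,0,-11.1],[1,-49.9,-60.66,0,0,0,-11.1],[1,-49.9,-60.66,0,0,0,-11.1],[1,-49.9,-60.66,0,0,0,-11.1]]]'; python3 go.py 467.3 -177.5 200 84
```

```text
time_s: 1.4
eef_pos: [0.4065, -0.0295, 0.2315]
eef_rot: [0.0, 0.053, 0.999, 0.0]
wrist_force: [1.0, 0.1, 0.4]
opening: 0.996
grasp_force: 0.0
t 1.4 pos [406.5 -29.5 231.5] F [1.  0.1 0.4] M [-0.03 -0.02  0.01] open 0.996 grip 0.0 q [-0.37 -0.22  2.    0.    1.36 -1.83]
tool y yaw 83.94 z axis [ 0.001 -0.    -1.   ]
shift cm [ -7.61 -14.08   3.15] turn [ 0.01  0.05 -0.06]
```

```bash
python3 -m handwheel '[[[1,-7.6,-14.1,3,0,0,0],[1,-7.6,-14.1,3,0,0,0],[1,-7.6,-14.1,3,0,0,0],[1,-7.6,-14.1,3,0,0,0],[1,-7.6,-14.1,3,0,0,0]]]'; python3 go.py 467.3 -177.5 35 84; python3 - <<'E'
from bench import status,camera
from h import *
from scipy.spatial.transform import Rotation as R
o=status.get_obs();c=camera("wrist");q=o["eef_rot"];T=np.eye(4);T[:3,:3]=R.from_quat([q[1],q[2],q[3],q[0]]).as_matrix();T[:3,3]=o["eef_pos"]
P=cloud(c,T@c["hand_eye"]);m=(np.abs(P[...,2]-.08)<.006)&(c["depth"]>0)&(abs(P[...,0]-.467)<.05)&(abs(P[...,1]+.177)<.05)
k,l,s,_=cv2.connectedComponentsWithStats(m.astype(np.uint8),connectivity=4);m=l==1+np.argmax(s[1:,4])
print(m.sum(),P[m].mean(0),rect(P[m]));cv2.imwrite("pics/w1.png",c["frame"])
E
```

```text
time_s: 2.02
eef_pos: [0.4664, -0.1748, 0.2009]
eef_rot: [-0.001, 0.053, 0.999, 0.0]
wrist_force: [0.0, -0.2, -0.2]
opening: 0.999
grasp_force: 0.0
t 2.02 pos [ 466.4 -174.8  200.9] F [ 0.  -0.2 -0.2] M [-0.03 -0.01 -0.  ] open 0.999 grip 0.0 q [-0.6   0.04  1.83  0.    1.28 -2.06]
tool y yaw 83.97 z axis [-0.001  0.001 -1.   ]
shift cm [-0.13 -0.27 16.59] turn [ 0.05 -0.06 -0.03]
3055 [ 0.46692199 -0.17880728  0.08006007] ((468.558837890625, -179.0891876220703), (45.04625701904297, 60.16368103027344), 83.40557098388672)
```

View pics/w1.png

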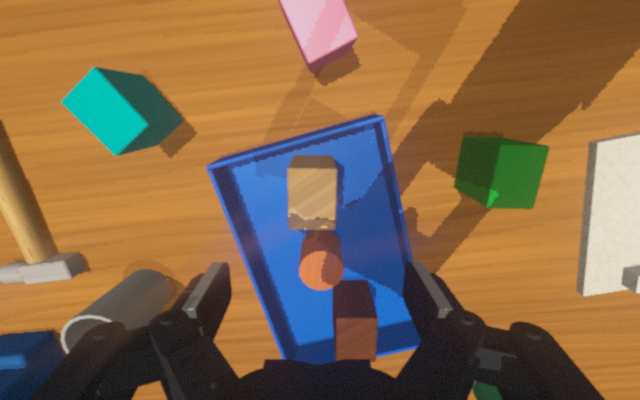

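The wrist view shows the pale block at (312,190), well centred between the open fingers, with the bin walls clear. It measures (468,-179) mm with yaw -6.6°. Next I descend and grip.

```bash
python3 -m handwheel '[[[1,-0.2,-0.35,4,0,0,0.5],[1,-0.2,-0.35,9,0,0,0.5],[1,-0.2,-0.35,13,0,0,0.5],[1,-0.2,-0.35,15.5,0,0,0.5],[1,-0.2,-0.35,16.6,0,0,0.5],[1,-0.2,-0.35,16.6,0,0,0.5],[1,-0.2,-0.35,16.6,0,0,0.5]]]'; python3 go.py 468 -178.5 35 83.5
```

```text
time_s: 2.95
eef_pos: [0.4695, -0.1795, 0.0367]
eef_rot: [0.001, 0.057, 0.998, -0.001]
wrist_force: [-0.3, 0.1, 0.3]
opening: 1.002
grasp_force: 0.0
t 2.95 pos [ 469.5 -179.5   36.7] F [-0.3  0.1  0.3] M [-0.04 -0.04 -0.02] open 1.002 grip 0.0 q [-0.6   0.3   1.92  0.    0.93 -2.06]
tool y yaw 83.51 z axis [ 0.002 -0.001 -1.   ]
shift cm [0.16 0.09 0.17] turn [-0.06  0.12  0.01]
```

```bash
python3 -m handwheel '[[[1,0.1,0.1,0.15,0,0,0],[-1,0.1,0.1,0.15,0,0,0],[-1,0.1,0.1,0.15,0,0,0],[-1,0.1,0.1,0.15,0,0,0],[-1,0.1,0.1,0.15,0,0,0],[-1,0.1,0.1,0.15,0,0,0],[-1,0.1,0.1,0.15,0,0,0],[-1,0.1,0.1,0.15,0,0,0]]]'; python3 go.py 468 -178.5 35 83.5
```

```text
time_s: 3.95
eef_pos: [0.468, -0.1784, 0.0342]
eef_rot: [0.0, 0.057, 0.998, -0.0]
wrist_force: [-0.2, -0.4, 6.1]
opening: 0.521
grasp_force: 61.6
t 3.95 pos [ 468.  -178.4   34.2] F [-0.2 -0.4  6.1] M [-0.04  0.15 -0.03] open 0.521 grip 61.6 q [-0.6   0.3   1.92 -0.    0.92 -2.06]
tool y yaw 83.48 z axis [ 0.001 -0.001 -1.   ]
shift cm [ 0.   -0.01 -0.08] turn [-0.03  0.04 -0.02]
```

```bash
python3 -m handwheel '[[[-1,0,0,-1,0,0,0],[-1,0,0,-3,0,0,0],[-1,0,0,-6,0,0,0],[-1,0,0,-9.5,0,0,0],[-1,0,0,-12.5,0,0,0],[-1,0,0,-14,0,0,0],[-1,0,0,-14.6,0,0,0]]]'; python3 go.py 568.2 254.3 180 95.1
```

```text
time_s: 4.82
eef_pos: [0.4676, -0.178, 0.1802]
eef_rot: [0.0, 0.057, 0.998, -0.0]
wrist_force: [-0.1, -0.0, -2.4]
opening: 0.518
grasp_force: 61.3
t 4.83 pos [ 467.6 -178.   180.2] F [-0.1 -0.  -2.4] M [-0.02 -0.07  0.  ] open 0.518 grip 61.3 q [-0.6   0.07  1.84  0.    1.23 -2.06]
tool y yaw 83.48 z axis [ 0. -0. -1.]
shift cm [-5.09e+00  4.41e+01  1.00e-02] turn [-1.000e-02  2.000e-02 -1.162e+01]
```

```bash
python3 -m handwheel '[[[-1,-0.3,2,0,0,0,-0.5],[-1,-0.7,6,0,0,0,-2],[-1,-1.3,11,0,0,0,-3],[-1,-2,17,0,0,0,-4.5],[-1,-2.7,23,0,0,0,-6],[-1,-3.4,29,0,0,0,-7.5],[-1,-4,35,0,0,0,-9],[-1,-4.6,39.5,0,0,0,-10.5],[-1,-4.9,42.5,0,0,0,-11.2],[-1,-5.1,44.1,0,0,0,-11.6]]]'; python3 -m handwheel '[[[-1,0,0,0,0,0,0],[-1,0,0,0,0,0,0],[-1,0,0,0,0,0,0]]]'; python3 go.py 568.2 254.3 60 95.1
python3 - <<'E'
from bench import status,camera
from h import *
o=status.get_obs()
for n in("top","side"):
    c=camera(n);np.savez(n+"1.npz",**c);cv2.imwrite(f"pics/{n}1.png",c["frame"])
E
```

```text
time_s: 6.08
eef_pos: [0.5674, 0.2556, 0.1779]
eef_rot: [-0.002, -0.045, 0.999, -0.0]
wrist_force: [0.7, 0.2, -1.8]
opening: 0.521
grasp_force: 61.6
time_s: 6.45
eef_pos: [0.5685, 0.253, 0.1798]
eef_rot: [-0.0, -0.044, 0.999, -0.0]
wrist_force: [0.9, -0.5, -1.8]
opening: 0.517
grasp_force: 61.6
t 6.45 pos [568.5 253.  179.8] F [ 0.9 -0.5 -1.8] M [ 0.   -0.02  0.03] open 0.517 grip 61.6 q [ 0.23  0.33  1.53 -0.    1.28 -1.43]
tool y yaw 94.99 z axis [-0. -0. -1.]
shift cm [1.000e-02 1.300e-01 1.198e+01] turn [-0.02 -0.01 -0.11]
```

View pics/side1.png

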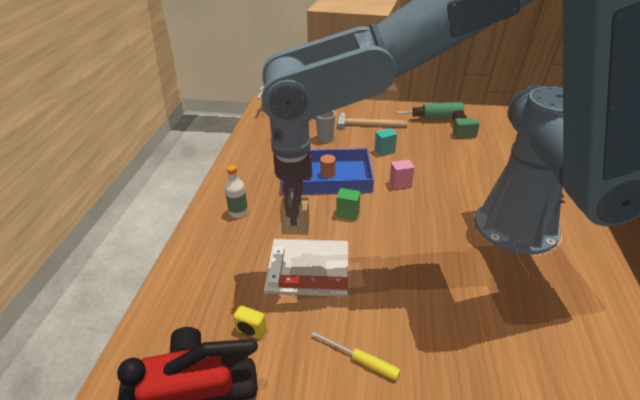

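The side view shows the block upright in the fingers at (296,215), over the jig at (308,265). The round blank is still standing in the bin. I'll lower it to just above the board.

```bash
python3 -m handwheel '[[[-1,0,0.1,2,0,0,-0.1],[-1,0,0.1,6,0,0,-0.1],[-1,0,0.1,10,0,0,-0.1],[-1,0,0.1,12.3,0,0,-0.1],[-1,0,0.1,13.3,0,0,-0.1],[-1,0,0.1,13.5,0,0,-0.1],[-1,0,0.1,13.5,0,0,-0.1]]]'; python3 -m handwheel '[[[-1,0,0,0.15,0,0,0],[-1,0,0,0.3,0,0,0],[-1,0,0,0.3,0,0,0],[-1,0,0,0.3,0,0,0]]]'; python3 go.py 568.2 254.3 41 95.1
```

```text
time_s: 7.42
eef_pos: [0.5691, 0.2554, 0.0457]
eef_rot: [0.001, -0.045, 0.999, 0.0]
wrist_force: [0.2, 0.3, -1.7]
opening: 0.52
grasp_force: 61.5
time_s: 7.92
eef_pos: [0.5684, 0.2553, 0.0419]
eef_rot: [0.0, -0.045, 0.999, 0.0]
wrist_force: [-0.3, 0.1, -1.0]
opening: 0.519
grasp_force: 61.5
t 7.92 pos [568.4 255.3  41.9] F [-0.3  0.1 -1. ] M [ 0.04 -0.03 -0.01] open 0.519 grip 61.5 q [ 0.23  0.51  1.6  -0.    1.04 -1.43]
tool y yaw 95.18 z axis [ 0.  0. -1.]
shift cm [ 0.03 -0.09  0.09] turn [0.   0.01 0.08]
```

```bash
python3 -m handwheel '[[[-1,0,0,0.1,0,0,0],[-1,0,0,0.1,0,0,0],[-1,0,0,0.1,0,0,0]]]'; python3 go.py 568.2 254.3 41 95.1
```

```text
time_s: 8.3
eef_pos: [0.5686, 0.2553, 0.0412]
eef_rot: [0.0, -0.045, 0.999, 0.0]
wrist_force: [-0.7, -0.1, 2.1]
opening: 0.52
grasp_force: 61.8
t 8.3 pos [568.6 255.3  41.2] F [-0.7 -0.1  2.1] M [-0.05  0.15  0.06] open 0.52 grip 61.8 q [ 0.23  0.51  1.6  -0.    1.03 -1.43]
tool y yaw 95.18 z axis [ 0.001  0.    -1.   ]
shift cm [ 0.05 -0.1   0.02] turn [0.   0.04 0.08]
```

The block is on the board with light down force. The gaps to the fences are about 11 mm each. Next I close in.

```bash
python3 -m handwheel '[[[-1,-0.2,0.3,0,0,0,0],[-1,-0.4,0.6,0,0,0,0],[-1,-0.6,0.8,0,0,0,0],[-1,-0.8,0.9,0,0,0,0],[-1,-0.8,0.9,0,0,0,0],[-1,-0.8,0.9,0,0,0,0]]]'; python3 go.py; python3 -m handwheel '[[[-1,0,0.1,0,0,0,0],[-1,0,0.1,0,0,0,0],[-1,0,0.2,0,0,0,0],[-1,0,0.2,0,0,0,0],[-1,0,0.2,0,0,0,0]]]'; python3 go.py
```

```text
time_s: 9.05
eef_pos: [0.576, 0.2654, 0.0412]
eef_rot: [0.001, -0.045, 0.999, 0.0]
wrist_force: [-1.6, 0.1, 4.7]
opening: 0.524
grasp_force: 62.2
t 9.05 pos [576.  265.4  41.2] F [-1.6  0.1  4.7] M [-0.08  0.16 -0.02] open 0.524 grip 62.2 q [ 0.24  0.53  1.57  0.    1.04 -1.42]
tool y yaw 95.19 z axis [ 0.001  0.001 -1.   ]
time_s: 9.68
eef_pos: [0.576, 0.2666, 0.0412]
eef_rot: [0.001, -0.045, 0.999, -0.0]
wrist_force: [-0.9, -4.0, 5.9]
opening: 0.52
grasp_force: 62.3
t 9.68 pos [576.  266.6  41.2] F [-0.9 -4.   5.9] M [-0.49  0.07 -0.02] open 0.52 grip 62.3 q [ 0.25  0.53  1.57 -0.    1.05 -1.41]
tool y yaw 95.18 z axis [ 0.001 -0.001 -1.   ]
```

```bash
python3 -m handwheel '[[[-1,-0.1,0,-0.05,0,0,0],[-1,-0.2,0,-0.05,0,0,0],[-1,-0.3,0,-0.05,0,0,0],[-1,-0.35,0,-0.05,0,0,0],[-1,-0.35,0,-0.05,0,0,0],[-1,-0.35,0,-0.05,0,0,0]]]'; python3 go.py; python3 -m handwheel '[[[-1,-0.1,0.05,0,0,0,0],[-1,-0.1,0.05,0,0,0,0],[-1,-0.1,0.05,0,0,0,0],[-1,-0.1,0.05,0,0,0,0]]]'; python3 go.py
```

```text
time_s: 10.42
eef_pos: [0.5785, 0.2668, 0.0412]
eef_rot: [-0.0, -0.045, 0.999, -0.0]
wrist_force: [-3.1, -3.5, 5.5]
opening: 0.521
grasp_force: 62.3
t 10.43 pos [578.5 266.8  41.2] F [-3.1 -3.5  5.5] M [-0.63  0.39  0.06] open 0.521 grip 62.3 q [ 0.25  0.53  1.56 -0.    1.05 -1.41]
tool y yaw 95.18 z axis [-0.001 -0.001 -1.   ]
time_s: 10.92
eef_pos: [0.5793, 0.2669, 0.0413]
eef_rot: [-0.001, -0.045, 0.999, -0.001]
wrist_force: [-2.7, -6.2, 5.4]
opening: 0.52
grasp_force: 62.5
t 10.93 pos [579.3 266.9  41.3] F [-2.7 -6.2  5.4] M [-1.    0.5  -0.06] open 0.52 grip 62.5 q [ 0.25  0.54  1.56 -0.    1.05 -1.41]
tool y yaw 95.18 z axis [-0.001 -0.002 -1.   ]
```

```bash
python3 -m handwheel '[[[-1,-0.1,0.05,-0.03,0,0,0],[-1,-0.15,0.05,-0.05,0,0,0],[-1,-0.15,0.05,-0.05,0,0,0],[-1,-0.15,0.05,-0.05,0,0,0]]]'; python3 go.py
```

```text
time_s: 11.42
eef_pos: [0.5798, 0.267, 0.0414]
eef_rot: [-0.002, -0.045, 0.999, -0.001]
wrist_force: [-5.6, -7.2, 8.3]
opening: 0.516
grasp_force: 62.5
t 11.43 pos [579.8 267.   41.4] F [-5.6 -7.2  8.3] M [-1.27  0.87 -0.13] open 0.516 grip 62.5 q [ 0.25  0.54  1.55 -0.    1.06 -1.41]
tool y yaw 95.17 z axis [-0.004 -0.003 -1.   ]
```

```bash
python3 -m handwheel '[[[-1,-0.1,0,0,0,0,0],[-1,-0.1,0,0,0,0,0],[-1,-0.1,0,0,0,0,0],[-1,-0.1,0,0,0,0,0]]]'; python3 go.py
```

```text
time_s: 11.92
eef_pos: [0.5799, 0.267, 0.0414]
eef_rot: [-0.003, -0.045, 0.999, -0.001]
wrist_force: [-10.3, -8.5, 11.3]
opening: 0.523
grasp_force: 63.0
t 11.93 pos [579.9 267.   41.4] F [-10.3  -8.5  11.3] M [-1.4   1.47 -0.19] open 0.523 grip 63.0 q [ 0.25  0.54  1.55 -0.    1.06 -1.41]
tool y yaw 95.18 z axis [-0.006 -0.003 -1.   ]
```

Both fences are taking load. The block is tipping slightly and the down force is growing, so I'll ease off vertically and counter the small tilt and yaw moments.

```bash
python3 -m handwheel '[[[-1,0,0,-0.05,-0.1,-0.2,0],[-1,0,0,-0.1,-0.2,-0.4,0],[-1,0,0,-0.1,-0.2,-0.4,0],[-1,0,0,-0.1,-0.2,-0.4,0]]]'; python3 go.py;python3 -m handwheel '[[[-1,0,0,0,0,0,0.3],[-1,0,0,0,0,0,0.3],[-1,0,0,0,0,0,0.3]]]'; python3 go.py
```

```text
time_s: 12.42
eef_pos: [0.5798, 0.2669, 0.0413]
eef_rot: [0.0, -0.045, 0.999, 0.0]
wrist_force: [-6.2, -7.2, 3.9]
opening: 0.52
grasp_force: 62.3
t 12.43 pos [579.8 266.9  41.3] F [-6.2 -7.2  3.9] M [-1.33  0.99 -0.19] open 0.52 grip 62.3 q [ 0.25  0.53  1.56  0.    1.05 -1.42]
tool y yaw 95.17 z axis [ 0.001  0.001 -1.   ]
time_s: 12.8
eef_pos: [0.5798, 0.2669, 0.0413]
eef_rot: [0.0, -0.043, 0.999, 0.0]
wrist_force: [-5.5, -8.1, 4.7]
opening: 0.519
grasp_force: 62.2
t 12.8 pos [579.8 266.9  41.3] F [-5.5 -8.1  4.7] M [-1.35  0.98  0.3 ] open 0.519 grip 62.2 q [ 0.25  0.53  1.56  0.    1.05 -1.41]
tool y yaw 94.94 z axis [ 0.001  0.001 -1.   ]
```

```bash
python3 -m handwheel '[[[-1,-0.05,0.02,0,0,0,-0.15],[-1,-0.08,0.05,0,-0.1,-0.15,-0.15],[-1,-0.08,0.05,0,-0.1,-0.15,-0.15],[-1,-0.08,0.05,0,-0.1,-0.15,-0.15],[-1,-0.08,0.05,0,-0.1,-0.15,-0.15]]]'; python3 go.py
```

```text
time_s: 13.42
eef_pos: [0.5798, 0.2669, 0.0412]
eef_rot: [0.001, -0.044, 0.999, 0.001]
wrist_force: [-8.0, -9.7, 7.3]
opening: 0.522
grasp_force: 62.5
t 13.43 pos [579.8 266.9  41.2] F [-8.  -9.7  7.3] M [-1.91  1.46  0.06] open 0.522 grip 62.5 q [ 0.25  0.53  1.56  0.    1.05 -1.41]
tool y yaw 95.07 z axis [ 0.002  0.002 -1.   ]
```

```bash
python3 -m handwheel '[[[-1,-0.04,0.03,-0.04,0,0,0],[-1,-0.04,0.03,-0.04,0,0,0],[-1,-0.04,0.03,-0.04,0,0,0],[-1,-0.04,0.03,-0.04,0,0,0]]]'; python3 go.py; python3 - <<'E'
from bench import camera
from h import *
a=camera("side");b=camera("wrist")["frame"]
np.savez("side2.npz",**a);cv2.imwrite("pics/end.png",np.hstack([cv2.resize(a["frame"][130:330,200:400],(400,400),interpolation=2),cv2.resize(b[:,80:560],(400,333))[np.r_[0:333,[332]*67]]]))
np.savez("top2.npz",**camera("top"))
E
python3 go.py
```

```text
time_s: 13.92
eef_pos: [0.5798, 0.2669, 0.0412]
eef_rot: [0.0, -0.044, 0.999, 0.001]
wrist_force: [-9.1, -10.5, 6.6]
opening: 0.52
grasp_force: 62.5
t 13.93 pos [579.8 266.9  41.2] F [ -9.1 -10.5   6.6] M [-1.95  1.43  0.04] open 0.52 grip 62.5 q [ 0.25  0.53  1.56  0.    1.05 -1.41]
tool y yaw 95.07 z axis [ 0.001  0.001 -1.   ]
t 14.07 pos [579.8 266.9  41.2] F [-9.3 -9.8  6.3] M [-1.9   1.49  0.09] open 0.523 grip 62.5 q [ 0.25  0.53  1.56  0.    1.05 -1.41]
tool y yaw 95.07 z axis [ 0.001  0.001 -1.   ]
```

View pics/end.png

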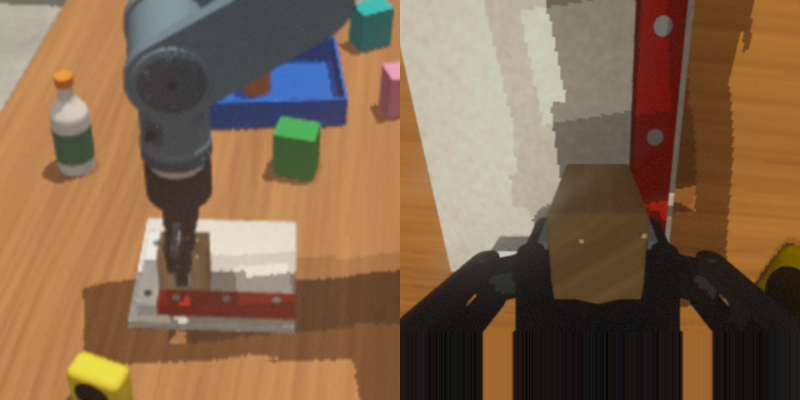

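The pictures show the block upright in the corner, with its long side on the red fence and its end on the aluminium fence. Its pose, (579.8,266.9), matches the computed (579.1,267.3), and it is pressing about 10 N on each fence. The other pieces visible are undisturbed, so I'm handing in.

```bash
python3 -c "
from bench import ctrl;print(ctrl.hand_in())"
```

```text
the job is handed in; nothing more can be done
None
```

The pale block stands upright in the jig corner, still gripped and pressed with about 10 N against each fence; the job was handed in at about 14 s, and no verdict was returned.

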